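Weigh the small clip-top jar on the kitchen scale

ROBOT

A 6-joint arm with a two-finger parallel gripper is mounted at the origin on a cart in front of the work surface, level with it; the furniture and walls round the work are solid. World frame = base frame: x ahead of the robot, y to its left, z up, the work surface at z = 0. Lengths are in mm, angles in rad, forces in N, time in s.
With the tool pointing down it reaches from about 400 to 925 mm from the base axis. Payload 3.4 kg.
Tool frame: the origin (TCP) lies midway between the tips of the shut fingers; the grasp point (between the pads) lies 19 mm behind it; z points along the fingers, y is the direction in which the jaws open and shut (so a half turn about z gives the same grasp; the last joint's range is limited). The gripper opens to 85 mm and grips with 20 to 120 N. Pads are 22 mm wide; open, the fingers measure 114 mm over their backs; the gripper's body (76 mm by 85 mm) begins 54 mm behind the grasp point. The pads swing forward as they close: fully open they stand 13 mm farther back than shut.
Start: joints at [1.048, 0.307, 1.506, -0, 1.328, -0.073], TCP at [250.024, 517.802, 231.305] pointing down, gripper open.
Joint ranges: [-3.12, 3.12], [-1.05, 2.28], [0.14, 2.33], [-1.42, 4.57], [0.1, 2.73], [-2.68, 2.68]. Speed limits (rad/s): [2.57, 2.57, 3.14, 3.14, 3.14, 3.14].

INTERFACE

Orientations are given as a unit quaternion [w, x, y, z].
In Python, from rig import robot gives the robot as it stands.
- The arm moves only by the tool drive_tool, never from a script. Its argument "targets" is a list of rows, each a list of 6 numbers: the shift along the tool's x, y, z in units of 25 mm (1.0 is 25 mm), then the turn, a rotation vector about the tool's x, y, z in rad. In form: [[x, y, z, wx, wy, wz], ...]. A call has 1 to 8 rows; each row shifts and turns the pose as measured when the row begins, along the tool's axes as they then stand; what a row does not reach is not made up. A row lasts 1/12 s, in which the tool goes at most 41.7 mm and 7.16 degrees, less where a joint would pass 70% of its speed; a pose out of reach is approached as far as the arm can. A call is refused whole if a number of a shift passes 1 or a number of a turn 0.125, either way. A call with a gripper value outside its range is refused whole. "gripper" is the finger opening in mm, from 0 to 85.4, set as the call begins (left out, the last holds). The fingers move at their own pace and stop on an object; the grip force is fixed at half the most. Time passes only in rows, so rows that do not move let the fingers close. It gives the time, the measured TCP pose, the force and the opening at its end, in the units of the state.
- robot.get_state(): the state, without advancing time (a new reading comes with each control period).
- robot.grab_frame(name): name is "scene" or "top"; returns a dict with "frame" (420x560x3 uint8, red, green, blue), "vertical_fov" (degrees; the focal length in pixels is half the picture's height over the tangent of half this angle, whatever the lens; pixels are square), "cx", "cy" (the principal point, pixels), "pose" (4x4, takes a point from camera to world coordinates). Camera axes: x right, y down, z forward; pixel columns grow to the right and rows downward; lengths in mm; the calibration is good to about 2 mm. A picture is of the moment at which its call begins. There is no depth.
- robot.hand_in(): hands the job in, once; it reports no verdict.
The state is a dict: "time_s": time; "joint_pos": joint angles; "joint_velocities": joint speeds; "joint_torque": joint torques, N m; "tcp_pos": TCP position; "eef_rot": TCP orientation; "ft_force": force on the tool from outside, world axes, zero at the start; "moment": the same for the moment, N m; "gripper_width": finger opening in mm.
Only numpy, scipy, OpenCV 4.12 (cv2) and the standard library are available. Lean on these libraries where they do the work, as an engineer would, in place of code of your own. Each camera call takes 0.05 s, during which the arm holds its last target. There are 200 camera calls.

TASK

Weigh the smaller of the two clip-top glass jars on the dial scale: pull the pan-lock knob on the scale's left side fully out, so that the pan floats freely, and stand the jar upright in the middle of the pan. Set it down gently, let go and leave it there with the lock still out so that the pointer can be read; leave everything else where it stands.

Things in the scene. Friction and masses are not known exactly. Their poses are not given: they have to be found in the camera images.
- scale: mechanical kitchen scale, white housing 156 mm wide (y), 178 mm deep (x from -106 to +72 mm), 80 mm high, fixed. Origin on the worktop straight below the pan's axis; x points from the sloping dial in front to the back, y to its left, z up. Round flat steel pan, 130 mm across, its upper face 100 mm above the worktop unloaded. A black pan-lock knob sticks out of the left (+y) side
- pan_top (a point): centre of the pan's flat upper face; moves down with the pan; axes as the scale's
- pan (a joint): how far the sprung pan has sunk, 0 (up) to 0.016 m (bottom stop); about 2.4 mm per 100 g. While the lock is in, a rod under the pan holds it up
- lock_grip (a point): middle of the round head of the pan-lock knob (black, 25 mm diameter, 22 mm long along the scale's y, on a 10 mm rod along y), at x = -50, y = 118, z = 55 mm in the scale's frame while pushed in, its inner end 29 mm clear of the housing's side; axes as the scale's
- lock (a joint): how far the pan-lock knob is pulled out to the scale's left (+y): 0 pushed in (pan locked) to 0.018 m fully out (pan free); a spring detent holds it at either end, about 6 N to pull past the middle
- clip_jar_small: the smaller clip-top glass jar with white contents, closed: round body of 60 mm diameter whose axis lies at x = +4 mm, 101 mm high over the lid, 0.27 to 0.45 kg. Origin at the middle of the underside of its outline, z up; a wire clip stands out on its -x side and the lid's hinge on its +x side (78 mm over both), so its free sides are +y and -y
- jar_foot (a point): centre of the underside of the smaller jar's round body
- clip_jar: the larger clip-top glass jar with dark contents, 68 mm body, 84 mm over clip and hinge, 120 mm high; stays where it is. Origin at the middle of its underside
- jam_jar: round screw-lid jar, 72 mm diameter, 102 mm high, bystander. Origin at the middle of its underside
- milk_jug: small steel frothing jug, 65x87x78 mm, bystander. Origin at the middle of its underside
- espresso_cup: small white cup with handle, 59x83x55 mm, bystander. Origin at the middle of its underside
- teaspoon: steel teaspoon lying flat, 139x30x10 mm, bystander. Origin at the middle of its underside
Things that resemble listed ones, but are neither listed nor needed, are in the scene too. Leave any turquoise look-alike of the clip_jar_small alone.

How it is judged (in metres and radians):
At the end, for the whole second after the job is handed in: The pan-lock knob is out (more than 14 of its 18 mm); the smaller jar stands upright (within 5 degrees) and still on the pan, its foot within 15 mm of the pan's centre, and the free pan has sunk under it (4 to 14.5 mm) (value of joint lock above 0.014 m and horizontal distance between jar_foot and pan_top below 0.015 m and z of jar_foot in the frame of pan_top between -0.004 and 0.004 m and angle between clip_jar_small's own z axis and vertical below 0.09 rad and value of joint pan between 0.004 and 0.0145 m and linear speed of clip_jar_small below 0.02 m/s); the robot touches nothing.
It fails at once if the jar is dropped or banged on the scale (force over 45 N between them, or the pan driven down faster than 0.25 m/s) (contact force between clip_jar_small and scale above 45 N or velocity of joint pan above 0.25 m/s).
It fails at once if the larger jar, the jam jar, the jug, the cup or the spoon is displaced by more than 30 mm (distance of any of clip_jar, jam_jar, milk_jug, espresso_cup, teaspoon from where it was at the start of the episode above 0.03 m).
It also fails if it takes over 51 s, if anything falls off the work surface, if the arm or the gripper's body presses on something with over 40 N, if the wrist force passes 120 N, or if a joint passes its speed limit or range.

## Working session

There is one attempt and no reset: what is moved stays moved. The work goes in short steps, Python scripts to look and compute and a tool call to move; the robot and the scene stay as the last step left them, time stands still between calls to the robot, and variables do not carry over. Pictures are saved under pics/ and viewed, about 8 in all and at most 12, crops included, and the job is handed in when it is done.

Besides the shell and the picture viewer there is one more tool, called after "Request:" by a JSON object that holds its "fn" and its "kwargs". drive_tool: Moves the arm, as the interface text tells. Its arguments: {"type":"object","properties":{"targets":{"type":"array"},"gripper":{"type":"number"}},"required":["targets"]}

```bash
mkdir -p pics; cat > h.py <<'E'
from rig import robot
import cv2, numpy as np
from scipy.spatial.transform import Rotation as R
def grab(n,f,crop=None,k=1):
    d=robot.grab_frame(n); im=d["frame"][:,:,::-1]
    np.savez(f"pics/{n}.npz",fov=d["vertical_fov"],c=[d["cx"],d["cy"]],pose=d["pose"])
    cv2.imwrite(f"pics/{f}_full.png",im)
    if crop: x,y,w,h=crop; im=im[y:y+h,x:x+w]
    cv2.imwrite(f"pics/{f}.png",cv2.resize(np.ascontiguousarray(im),None,fx=k,fy=k,interpolation=cv2.INTER_CUBIC))
def cam(n):
    d=np.load(f"pics/{n}.npz"); return 210/np.tan(np.radians(d["fov"])/2),d["c"],d["pose"]
def ray(n,u,v):
    f,c,P=cam(n); r=P[:3,:3]@np.array([(u-c[0])/f,(v-c[1])/f,1]); return P[:3,3],r/np.linalg.norm(r)
def atz(n,u,v,z):
    o,r=ray(n,u,v); return o+r*(z-o[2])/r[2]
def proj(n,p):
    f,c,P=cam(n); q=P[:3,:3].T@(np.array(p)-P[:3,3]); return f*q[:2]/q[2]+c
def st():
    s=robot.get_state(); q=s["eef_rot"]; 
    print(s["time_s"],np.round(s["tcp_pos"],1),"w",s["gripper_width"],"F",np.round(s["ft_force"],1),"\n",np.round(R.from_quat(np.r_[q[1:],q[0]]).as_matrix(),3),np.round(s["joint_pos"],3))
E
python3 - <<'E'
from h import *
grab("scene","s1",None,1.42); grab("top","t1",None,1.42); st()
for n in("scene","top"): print(cam(n))
E
```

```text
0.1 [249.7 517.3 230.5] w 85.29372579322079 F [ 0.4 -1.3  0.1] 
 [[-0.901  0.435 -0.001]
 [ 0.435  0.901 -0.002]
 [ 0.    -0.002 -1.   ]] [ 1.047  0.307  1.508  0.     1.328 -0.073]
(np.float64(403.9012793659999), array([278.49669507, 216.70569773]), array([[-6.69828013e-01, -4.40066908e-01,  5.98056476e-01,
        -4.76147119e+01],
       [-7.42182938e-01,  4.20940793e-01, -5.21510629e-01,
         4.27848166e+02],
       [-2.22467969e-02, -7.93189741e-01, -6.08568086e-01,
         6.09673039e+02],
       [ 0.00000000e+00,  0.00000000e+00,  0.00000000e+00,
         1.00000000e+00]]))
(np.float64(380.0692628083781), array([288.6083631 , 213.93595943]), array([[ 1.10610534e-02, -9.96259195e-01,  8.57045488e-02,
         3.87587558e+02],
       [-9.99822075e-01, -1.23287676e-02, -1.42765207e-02,
        -1.53223827e+01],
       [ 1.52797465e-02, -8.55313865e-02, -9.96218305e-01,
         1.00553290e+03],
       [ 0.00000000e+00,  0.00000000e+00,  0.00000000e+00,
         1.00000000e+00]]))
```

View pics/s1.png

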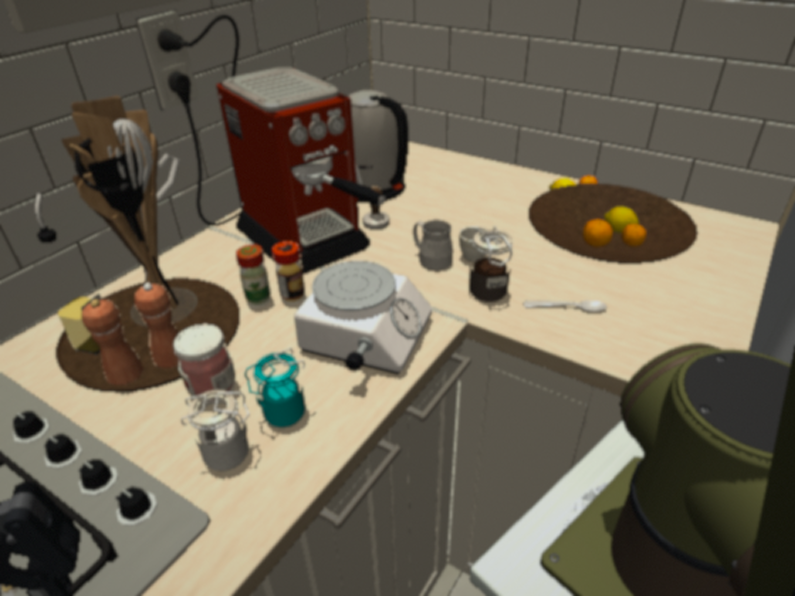

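View pics/t1.png

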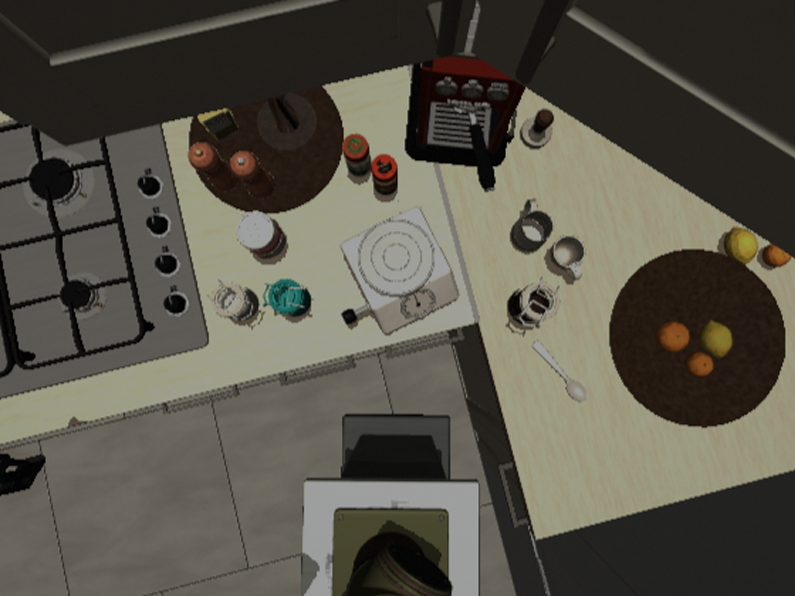

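The views show the small jar at top (235,300) and scene (220,435), the turquoise look-alike beside it, the scale at top (397,258), and its knob at top (349,317) and scene (355,360). I'll enlarge the jar and scale areas.

```bash
python3 - <<'E'
import cv2,numpy as np
t=cv2.imread("pics/t1_full.png")[140:245,140:330]; s=cv2.imread("pics/s1_full.png")[175:340,110:310]
cv2.imwrite("pics/tc.png",cv2.resize(t,None,fx=4.2,fy=4.2,interpolation=cv2.INTER_CUBIC))
cv2.imwrite("pics/sc.png",cv2.resize(s,None,fx=3.6,fy=3.6,interpolation=cv2.INTER_CUBIC))
E
```

```text
(no output)
```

View pics/tc.png

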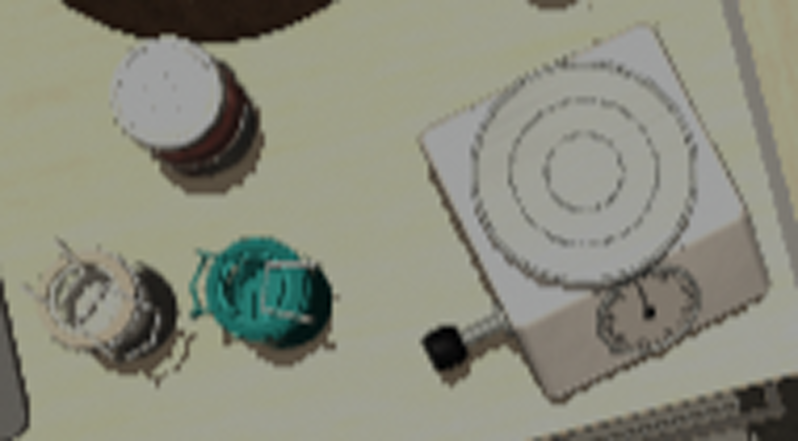

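View pics/sc.png

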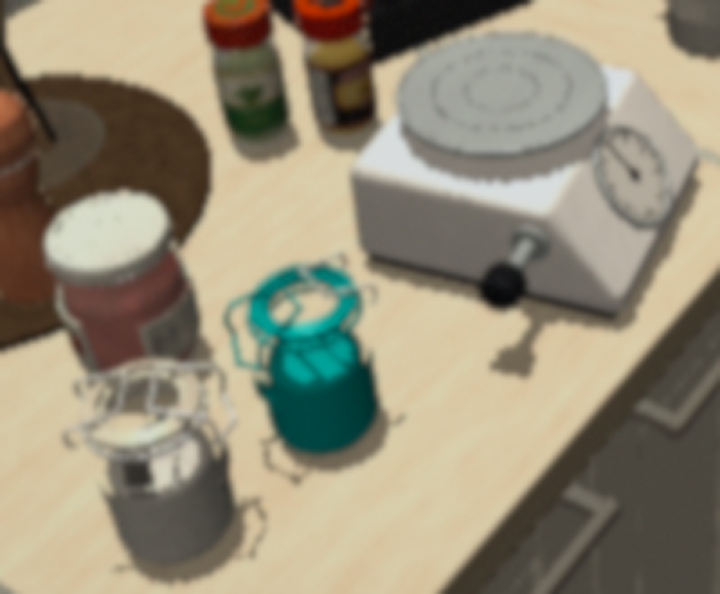

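```bash
python3 - <<'E'
from h import *
t=cv2.imread("pics/t1_full.png")[190:236,142:192]; s=cv2.imread("pics/s1_full.png")[268:340,122:190]
f=lambda a:cv2.convertScaleAbs(cv2.resize(a,(400,int(400*a.shape[0]/a.shape[1])),interpolation=cv2.INTER_CUBIC),alpha=1.3)
a,b=f(t),f(s); H=max(a.shape[0],b.shape[0]); o=np.zeros((H,800,3),np.uint8); o[:a.shape[0],:400]=a;o[:b.shape[0],400:]=b
cv2.imwrite("pics/j.png",o)
p=atz("top",279.3,181,100);k=atz("top",246.4,222.9,55);print("pan",p,"knob",k)
d=k-p; print("yaw from knob", np.degrees(np.arctan2(d[1],d[0])-np.arctan2(118,-50)), np.hypot(d[0],d[1]), np.hypot(118,50))
# scene check
print("pan scene",proj("scene",p),"knob",proj("scene",k))
print("seen", 110+503/3.6,175+88/3.6, 110+503/3.6,175+286/3.6)
# left housing top edge, top crop (420,135)->(515? ,) and corners
for u,v in((420,135),(650,25),(745,210)):print("corner",atz("top",140+u/4.2,140+v/4.2,80))
print("lid",atz("top",161.9,211.4,97), proj("scene",atz("top",161.9,211.4,97)))
for u,v in((140,325),):print(atz("top",140+u/4.2,140+v/4.2,0))
print("scene foot",atz("scene",110+175/3.6,175+535/3.6,0),"teal",atz("scene",110+322/3.6,175+415/3.6,0))
E
```

```text
pan [544.82973636  -4.99740788 100.        ] knob [445.55412872  76.37919048  55.        ]
yaw from knob 27.694621579099273 128.36587175974753 128.15615474880636
pan scene [249.34734354 199.16975738] knob [250.20441813 253.83144651]
seen 249.72222222222223 199.44444444444446 249.72222222222223 254.44444444444446
corner [569.03130281  92.27610797  80.        ]
corner [636.82521404 -41.99245909  80.        ]
corner [527.19646866 -98.73200897  80.        ]
lid [468.08237827 274.40169654  97.        ] [151.55599359 283.08524116]
[461.1929226  274.66159171   0.        ]
scene foot [463.30447833 285.32381849   0.        ] teal [480.87157239 183.90166469   0.        ]
```

View pics/j.png

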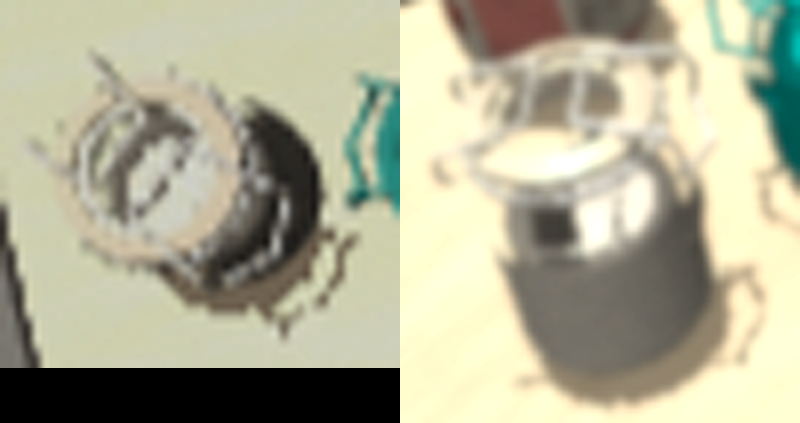

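The crop shows the jar's lid centre at top px (161.6,211) and foot around (170.6,214.6). The hinge tips and clip loop put the clip axis about 33° below image-right. The jar is near (467,280) and the free sides lie along world ±(0.84,-0.54). The scale is at (545,-5), yaw 27.3°, with the knob at (446,77). I'll do the knob first.

Request:
{"fn": "drive_tool", "kwargs": {"targets": [[-0.9, 0, 0, 0, 0, 0.125], [-0.9, 0, 0, 0, 0, 0.125], [-0.9, 0, 0, 0, 0, 0.125], [-0.9, 0, 0, 0, 0, 0.125], [-0.9, 0, 0, 0, 0, 0.125], [-0.9, 0, 0, 0, 0, 0.02], [-0.9, 0, 0, 0, 0, 0], [-0.9, 0, 0, 0, 0, 0]], "gripper": 85}}

```text
time_s: 0.77
tcp_pos: [365.4, 383.1, 225.8]
eef_rot: [-0.002, 0.525, 0.851, -0.004]
ft_force: [0.8, 0.2, 0.6]
gripper_width: 84.9
```

```bash
cat >> h.py <<'E'
def go(x,y,z,yang):
    "shift in tool units and remaining turn for TCP xyz, tool y axis at yang deg"
    s=robot.get_state(); q=s["eef_rot"]; M=R.from_quat(np.r_[q[1:],q[0]]).as_matrix(); a=np.radians(yang)
    Y=np.array([np.cos(a),np.sin(a),0]); Z=np.array([0,0,-1.]); T=np.c_[np.cross(Y,Z),Y,Z]
    d=np.array([x,y,z])-s["tcp_pos"]
    print("t",round(s["time_s"],2),"tcp",np.round(s["tcp_pos"],1),"w",round(s["gripper_width"],1),"F",np.round(s["ft_force"],1))
    print("shift now-axes",np.round(M.T@d/25,2),"target-axes",np.round(T.T@d/25,2),"turn",np.round(R.from_matrix(M.T@T).as_rotvec(),3),"q",np.round(s["joint_pos"],2))
E
python3 -c "
from h import *
go(446.2,77,200,27.3)"
```

```text
t 0.77 tcp [365.4 383.1 225.8] w 84.9 F [0.8 0.2 0.6]
shift now-axes [-12.39  -2.59   1.07] target-axes [-12.36  -2.74   1.03] turn [-0.009  0.002 -0.011] q [0.73 0.25 1.6  0.   1.3  0.26]
```

Request:
{"fn": "drive_tool", "kwargs": {"targets": [[-1, -0.25, 0.1, -0.009, 0, -0.011], [-1, -0.25, 0.1, 0, 0, 0], [-1, -0.25, 0.1, 0, 0, 0], [-1, -0.25, 0.1, 0, 0, 0], [-1, -0.25, 0.1, 0, 0, 0], [-1, -0.25, 0.1, 0, 0, 0], [-1, -0.25, 0.1, 0, 0, 0], [-1, -0.25, 0.1, 0, 0, 0]]}}

```text
time_s: 1.43
tcp_pos: [413.0, 172.7, 202.9]
eef_rot: [-0.0, 0.519, 0.855, -0.002]
ft_force: [0.9, 0.0, -0.1]
gripper_width: 85.1
```

Request:
{"fn": "drive_tool", "kwargs": {"targets": [[-1, -0.2, 0.1, 0, 0, 0], [-1, -0.15, 0.1, 0, 0, 0], [-1, -0.15, 0.1, 0, 0, 0], [-0.7, -0.1, 0, 0, 0, 0], [0, 0, 0, 0, 0, 0]]}}

```text
time_s: 1.85
tcp_pos: [441.4, 74.8, 193.5]
eef_rot: [-0.001, 0.521, 0.854, -0.004]
ft_force: [0.5, -0.3, 0.3]
gripper_width: 85.2
```

```bash
python3 -c "
from h import *
go(446.2,77,110,27.3)"
```

```text
t 1.85 tcp [441.4  74.8 193.5] w 85.2 F [ 0.5 -0.3  0.3]
shift now-axes [-0.    0.24  3.34] target-axes [-0.01  0.21  3.34] turn [-0.007  0.002 -0.001] q [ 0.08  0.17  1.81 -0.01  1.17 -0.4 ]
```

Request:
{"fn": "drive_tool", "kwargs": {"targets": [[0, 0.2, 0.9, -0.007, 0, 0], [0, 0, 0.9, 0, 0, 0], [0, 0, 0.9, 0, 0, 0], [0, 0, 0.9, 0, 0, 0], [0, 0, 0.9, 0, 0, 0], [0, 0, 0.9, 0, 0, 0], [0, 0, 0.7, 0, 0, 0], [0, 0, 0, 0, 0, 0]]}}

```text
time_s: 2.52
tcp_pos: [447.5, 80.1, 36.7]
eef_rot: [0.002, 0.523, 0.852, 0.002]
ft_force: [0.4, -0.5, 0.9]
gripper_width: 85.2
```

```bash
python3 -c "
from h import *
go(446.2,77,35,27.3)
grab('scene','s2',(170,120,200,150),4)"
```

```text
t 2.52 tcp [447.5  80.1  36.7] w 85.2 F [ 0.4 -0.5  0.9]
shift now-axes [-0.09 -0.1   0.07] target-axes [-0.09 -0.1   0.07] turn [ 0.006  0.001 -0.007] q [ 0.08  0.4   2.    0.    0.74 -0.39]
```

View pics/s2.png

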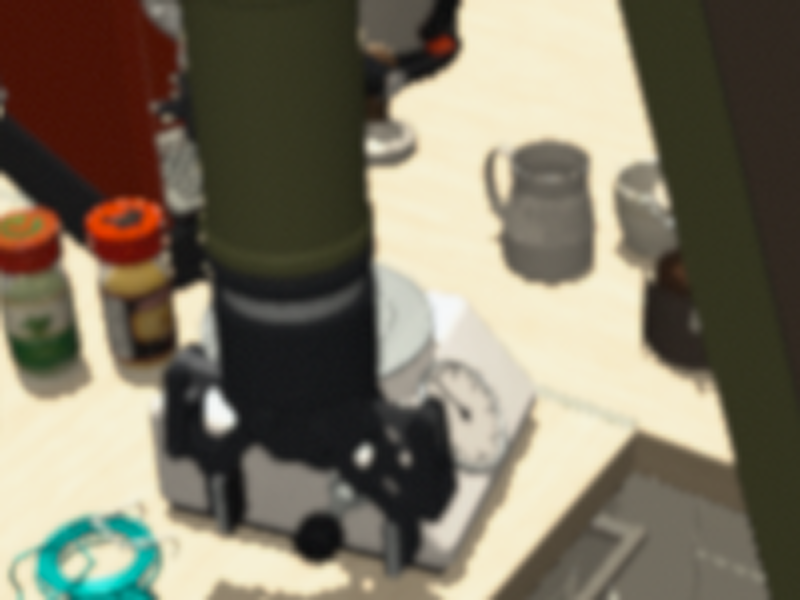

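The view shows the fingers at (230,500) and (393,545), straddling the knob at (320,535). I'll close now.

Request:
{"fn": "drive_tool", "kwargs": {"targets": [[0, 0, 0, 0, 0, 0], [0, 0, 0, 0, 0, 0], [0, 0, 0, 0, 0, 0], [0, 0, 0, 0, 0, 0], [0, 0, 0, 0, 0, 0], [0, 0, 0, 0, 0, 0], [0, 0, 0, 0, 0, 0], [0, 0, 0, 0, 0, 0]], "gripper": 18}}

```text
time_s: 3.23
tcp_pos: [445.0, 80.2, 42.4]
eef_rot: [0.002, 0.522, 0.853, 0.001]
ft_force: [2.0, -0.0, -11.5]
gripper_width: 22.3
```

Request:
{"fn": "drive_tool", "kwargs": {"targets": [[0.2, 0, 0, 0, 0, 0], [0.2, 0, 0, 0, 0, 0], [0.2, 0, 0, 0, 0, 0]]}}

```text
time_s: 3.48
tcp_pos: [440.0, 90.1, 42.2]
eef_rot: [0.005, 0.521, 0.854, -0.001]
ft_force: [1.2, -2.0, -3.7]
gripper_width: 22.3
```

```bash
python3 -c "
from h import *
go(446.2-.459*18,77+.889*18,35,27.3)"
```

```text
t 3.48 tcp [440.   90.1  42.2] w 22.3 F [ 1.2 -2.  -3.7]
shift now-axes [ 0.14 -0.02  0.28] target-axes [ 0.14 -0.02  0.29] turn [ 0.004  0.009 -0.001] q [ 0.11  0.38  2.01 -0.01  0.74 -0.35]
```

Request:
{"fn": "drive_tool", "kwargs": {"targets": [[0.2, 0, 0, 0, 0, 0], [0.2, 0, 0, 0, 0, 0], [0.2, 0, 0, 0, 0, 0], [0.3, 0, 0, 0, 0, 0]]}}

```text
time_s: 3.82
tcp_pos: [437.4, 96.3, 42.4]
eef_rot: [0.018, 0.512, 0.858, -0.009]
ft_force: [12.3, -45.7, -10.0]
gripper_width: 22.3
```

```bash
python3 -c "
from h import *
go(446.2-.459*18,77+.889*18,35,27.3)"
```

```text
t 3.82 tcp [437.4  96.3  42.4] w 22.3 F [ 12.3 -45.7 -10. ]
shift now-axes [-0.11 -0.04  0.3 ] target-axes [-0.13 -0.04  0.3 ] turn [0.003 0.041 0.018] q [ 0.15  0.38  2.02 -0.06  0.73 -0.3 ]
```

Request:
{"fn": "drive_tool", "kwargs": {"targets": [[0, 0, 0, 0, 0, 0], [0, 0, 0, 0, 0, 0], [0, 0, 0, 0, 0, 0], [0, 0, 0, 0, 0, 0]], "gripper": 60}}

```text
time_s: 4.15
tcp_pos: [438.8, 95.9, 43.5]
eef_rot: [0.02, 0.513, 0.858, -0.009]
ft_force: [-0.5, -0.7, -0.9]
gripper_width: 59.7
```

Request:
{"fn": "drive_tool", "kwargs": {"targets": [[0, 0, -0.3, 0, 0.03, 0], [0, 0, -0.8, 0, 0, 0], [0, 0, -1, 0, 0, 0], [0, 0, -1, 0, 0, 0], [0, 0, -1, 0, 0, 0], [0, 0, -1, 0, 0, 0], [0, 0, -1, 0, 0, 0], [0, 0, -1, 0, 0, 0]], "gripper": 85}}

```text
time_s: 4.82
tcp_pos: [430.7, 103.1, 224.7]
eef_rot: [-0.002, 0.513, 0.859, -0.001]
ft_force: [1.1, -0.4, -0.6]
gripper_width: 85.2
```

```bash
python3 -c "
from h import *
go(467,280,190,-33)
go(467,280,190,147)
grab('top','t2',(230,120,110,110),5)
o=atz('top',246.4,222.9,55)
print(proj('top',(446.2,77,55)),proj('top',(446.2-.459*18,77+.889*18,55)))"
```

```text
t 4.82 tcp [430.7 103.1 224.7] w 85.2 F [ 1.1 -0.4 -0.6]
shift now-axes [5.54 4.64 1.38] target-axes [ 6.73 -2.64  1.39] turn [-0.004 -0.     1.07 ] q [ 0.14  0.13  1.77  0.    1.25 -0.36]
t 4.82 tcp [430.7 103.1 224.7] w 85.2 F [ 1.1 -0.4 -0.6]
shift now-axes [5.54 4.64 1.38] target-axes [-6.73  2.64  1.39] turn [ 0.    -0.005 -2.071] q [ 0.14  0.13  1.77  0.    1.25 -0.36]
[246.15676362 222.63924689] [239.6755258  225.86293016]
```

```bash
python3 - <<'E'
from h import *
for f in("t1","t2"):
    im=cv2.imread(f"pics/{f}_full.png")[212:237,228:258]; m=im.max(2)<45; v,u=np.nonzero(m); print(f,m.sum(),u.mean()+228,v.mean()+212)
E
```

```text
t1 75 245.70666666666668 222.50666666666666
t2 259 233.5096525096525 224.63706563706563
```

Request:
{"fn": "drive_tool", "kwargs": {"targets": [[0.7, 0.58, 0, 0, 0, 0], [0.7, 0.58, 0, 0, 0, 0], [0.7, 0.58, 0, 0, 0, 0], [0.7, 0.58, 0, 0, 0, 0], [0.7, 0.58, 0, 0, 0, 0], [0.7, 0.58, 0, 0, 0, 0], [0.7, 0.58, 0, 0, 0, 0], [0.6, 0.58, 0, 0, 0, 0]]}}

```text
time_s: 5.53
tcp_pos: [470.0, 290.4, 237.4]
eef_rot: [0.004, 0.514, 0.858, 0.009]
ft_force: [0.4, -0.5, -0.4]
gripper_width: 84.9
```

Request:
{"fn": "drive_tool", "kwargs": {"targets": [[0, 0, 0, 0, 0, 0.12], [0, 0, 0, 0, 0, 0.12], [0, 0, 0, 0, 0, 0.12], [0, 0, 0, 0, 0, 0.12], [0, 0, 0, 0, 0, 0.12], [0, 0, 0, 0, 0, 0.12], [0, 0, 0, 0, 0, 0.12], [0, 0, 0, 0, 0, 0.12]]}}

```text
time_s: 6.2
tcp_pos: [465.7, 303.8, 235.7]
eef_rot: [-0.007, 0.86, 0.51, 0.011]
ft_force: [0.4, -0.4, -0.5]
gripper_width: 85.2
```

```bash
python3 -c "
from h import *
go(467,280,150,-33)
grab('scene','s3',(110,150,150,190),3)
grab('top','t3',(130,150,110,100),5)
print(proj('scene',(467,280,0)),proj('scene',(467,280,90)),proj('top',(467,280,0)),proj('top',(467,280,90)))
a=cv2.imread('pics/s3.png');b=cv2.imread('pics/t3.png');b=cv2.resize(b,(350,318));o=np.zeros((570,800,3),np.uint8);o[:,:450]=a;o[:318,450:]=b;cv2.imwrite('pics/c3.png',o)
"
```

```text
t 6.2 tcp [465.7 303.8 235.7] w 85.2 F [ 0.4 -0.4 -0.5]
shift now-axes [-0.9   0.51  3.41] target-axes [-0.77  0.56  3.43] turn [-0.002 -0.026  0.077] q [0.49 0.27 1.56 0.02 1.3  0.99]
[160.19058815 320.83945947] [149.79528314 287.85010617] [171.38614029 215.16522262] [160.46685276 212.08704072]
```

View pics/c3.png

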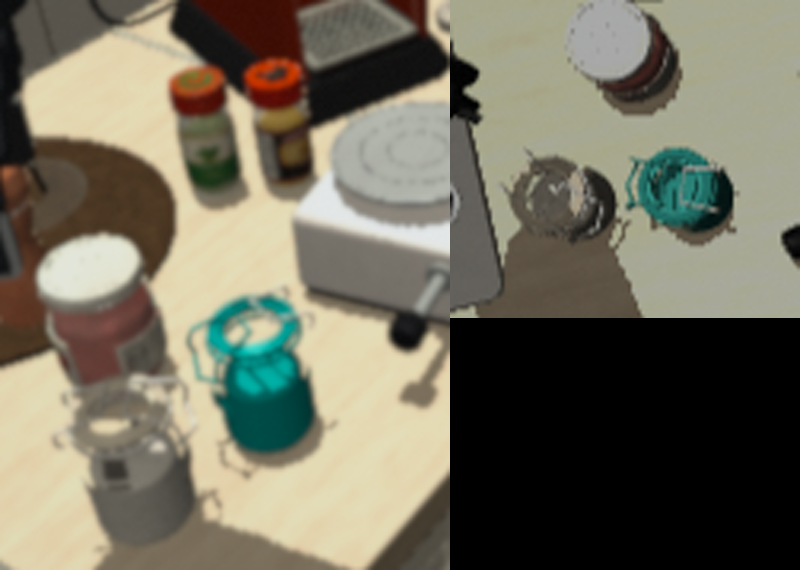

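The knob is visibly farther out at scene crop (408,328). The jar foot (147,512) and ring (115,420) agree with (467,280). Aligning and descending.

Request:
{"fn": "drive_tool", "kwargs": {"targets": [[-0.4, 0.25, 0.5, 0, -0.026, 0.077], [-0.4, 0.25, 0.7, 0, 0, 0], [0, 0, 0.7, 0, 0, 0], [0, 0, 0.7, 0, 0, 0], [0, 0, 0, 0, 0, 0]]}}

```text
time_s: 6.72
tcp_pos: [466.3, 282.9, 170.3]
eef_rot: [-0.002, 0.873, 0.488, 0.002]
ft_force: [-1.0, -0.2, -0.3]
gripper_width: 85.3
```

```bash
python3 -c "
from h import *
go(467,280,33,-33)
print(proj('scene',(446.2,77,55)),proj('scene',(446.2-.459*18,77+.889*18,55)))
grab('scene','s4',(90,190,150,150),4)
"
```

```text
t 6.72 tcp [466.3 282.9 170.3] w 85.3 F [-1.  -0.2 -0.3]
shift now-axes [-0.12  0.09  5.49] target-axes [-0.08  0.09  5.49] turn [-0.001 -0.005  0.025] q [0.47 0.32 1.66 0.   1.16 1.02]
[249.76430693 253.81726381] [246.09682822 259.65131057]
```

View pics/s4.png

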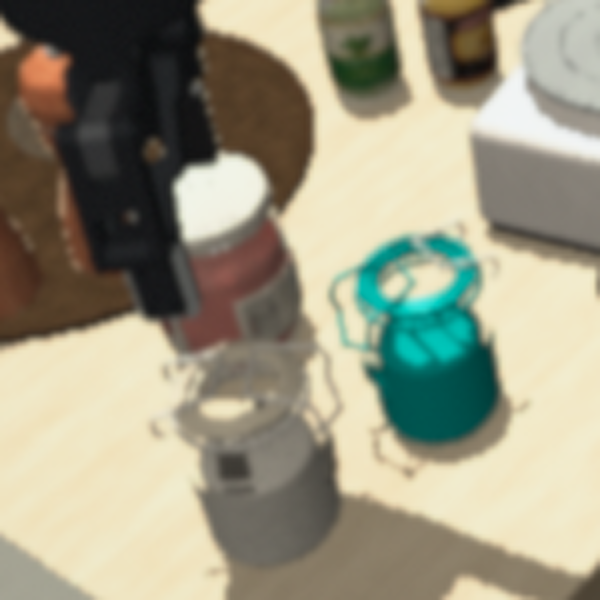

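The picture shows the jaws lined up front/back of the jar: clip at right (325,400), hinge at left (165,400), fingers at (160,290) and (200,150). The descent is clear.

Request:
{"fn": "drive_tool", "kwargs": {"targets": [[-0.1, 0.1, 0.7, 0, 0, 0.02], [0, 0, 0.7, 0, 0, 0], [0, 0, 0.7, 0, 0, 0], [0, 0, 0.7, 0, 0, 0], [0, 0, 0.7, 0, 0, 0], [0, 0, 0.7, 0, 0, 0], [0, 0, 0.6, 0, 0, 0], [0, 0, 0, 0, 0, 0]]}}

```text
time_s: 7.43
tcp_pos: [477.7, 288.7, 58.8]
eef_rot: [-0.003, 0.873, 0.487, 0.014]
ft_force: [-0.0, 0.2, 0.0]
gripper_width: 84.8
```

```bash
python3 -c "
from h import *
go(467,280,33,-33)
"
```

```text
t 7.43 tcp [477.7 288.7  58.8] w 84.8 F [-0.   0.2  0. ]
shift now-axes [-0.55 -0.19  1.02] target-axes [-0.52 -0.17  1.03] turn [ 0.009 -0.028  0.023] q [0.46 0.46 1.78 0.01 0.88 1.01]
```

Request:
{"fn": "drive_tool", "kwargs": {"targets": [[-0.4, -0.15, 0, 0.009, -0.028, 0.02], [-0.12, 0, 0.3, 0, 0, 0], [0, 0, 0.4, 0, 0, 0], [0, 0, 0.2, 0, 0, 0], [0, 0, 0, 0, 0, 0]]}}

```text
time_s: 7.85
tcp_pos: [471.9, 282.8, 39.2]
eef_rot: [-0.0, 0.877, 0.481, 0.005]
ft_force: [-0.7, -0.4, -0.4]
gripper_width: 85.3
```

```bash
python3 -c "
from h import *
go(467,280,33,-33)
"
```

```text
t 7.85 tcp [471.9 282.8  39.2] w 85.3 F [-0.7 -0.4 -0.4]
shift now-axes [-0.2  -0.11  0.25] target-axes [-0.2  -0.1   0.25] turn [ 0.005 -0.009  0.009] q [0.46 0.48 1.8  0.   0.85 1.03]
```

Request:
{"fn": "drive_tool", "kwargs": {"targets": [[-0.2, -0.1, 0.1, 0.005, -0.009, 0.009], [0, 0, 0.15, 0, 0, 0], [0, 0, 0, 0, 0, 0]]}}

```text
time_s: 8.1
tcp_pos: [467.5, 280.1, 32.9]
eef_rot: [-0.0, 0.879, 0.477, 0.0]
ft_force: [-0.1, 0.1, -0.0]
gripper_width: 84.9
```

Request:
{"fn": "drive_tool", "kwargs": {"targets": [[0, 0, 0, 0, 0, 0], [0, 0, 0, 0, 0, 0], [0, 0, 0, 0, 0, 0], [0, 0, 0, 0, 0, 0], [0, 0, 0, 0, 0, 0], [0, 0, 0, 0, 0, 0], [0, 0, 0, 0, 0, 0], [0, 0, 0, 0, 0, 0]], "gripper": 50}}

```text
time_s: 8.77
tcp_pos: [468.1, 280.0, 33.3]
eef_rot: [0.0, 0.879, 0.477, 0.001]
ft_force: [1.3, -0.5, 0.6]
gripper_width: 57.6
```

```bash
python3 -c "
from h import *
st()
grab('scene','s5',(70,130,200,210),2.8)
grab('top','t5')
"
```

```text
8.7667 [468.1 280.   33.3] w 57.621065008734746 F [ 1.3 -0.5  0.6] 
 [[ 0.544  0.839  0.002]
 [ 0.839 -0.544  0.001]
 [ 0.002  0.001 -1.   ]] [ 0.462  0.49   1.807 -0.     0.843  1.037]
```

View pics/s5.png

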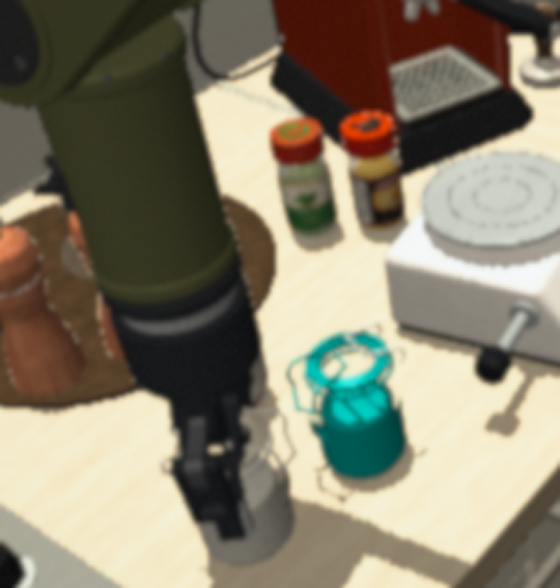

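The jar is gripped (width 57.6 against 60; the knob read 2.7 low as well, so that's consistent). Lifting.

Request:
{"fn": "drive_tool", "kwargs": {"targets": [[0, 0, -0.2, 0, 0, 0], [0, 0, -0.4, 0, 0, 0], [0, 0, -0.8, 0, 0, 0], [0, 0, -0.8, 0, 0, 0], [0, 0, -0.8, 0, 0, 0], [0, 0, -0.8, 0, 0, 0], [0, 0, -0.8, 0, 0, 0], [0, 0, -0.8, 0, 0, 0]]}}

```text
time_s: 9.53
tcp_pos: [460.1, 276.6, 169.5]
eef_rot: [-0.001, 0.879, 0.477, -0.01]
ft_force: [0.4, 0.3, -4.5]
gripper_width: 58.2
```

Request:
{"fn": "drive_tool", "kwargs": {"targets": [[0, 0, -0.6, 0, 0, 0], [0, 0, -0.3, 0, 0, 0], [0, 0, 0, 0, 0, 0]]}}

```text
time_s: 9.78
tcp_pos: [461.4, 277.5, 198.9]
eef_rot: [-0.001, 0.879, 0.477, -0.006]
ft_force: [0.2, -0.5, -3.9]
gripper_width: 57.9
```

```bash
python3 -c "
from h import *
go(544.8,-5,190,-33)
"
```

```text
t 9.78 tcp [461.4 277.5 198.9] w 57.9 F [ 0.2 -0.5 -3.9]
shift now-axes [-7.66  8.95  0.37] target-axes [-7.66  8.95  0.36] turn [-0.008  0.01   0.   ] q [0.46 0.29 1.62 0.   1.24 1.04]
```

Request:
{"fn": "drive_tool", "kwargs": {"targets": [[-0.3, 0.35, 0, -0.008, 0.01, 0], [-0.5, 0.58, 0, 0, 0, 0], [-0.5, 0.58, 0, 0, 0, 0], [-0.5, 0.58, 0, 0, 0, 0], [-0.5, 0.58, 0, 0, 0, 0], [-0.5, 0.58, 0, 0, 0, 0], [-0.5, 0.58, 0, 0, 0, 0], [-0.5, 0.58, 0, 0, 0, 0]]}}

```text
time_s: 10.45
tcp_pos: [495.5, 130.3, 190.8]
eef_rot: [-0.001, 0.877, 0.481, -0.007]
ft_force: [-0.3, -0.6, -4.3]
gripper_width: 58.3
```

Request:
{"fn": "drive_tool", "kwargs": {"targets": [[-0.5, 0.58, 0, 0, 0, 0], [-0.5, 0.58, 0, 0, 0, 0], [-0.5, 0.58, 0, 0, 0, 0], [-0.5, 0.58, 0, 0, 0, 0], [-0.5, 0.58, 0, 0, 0, 0], [-0.5, 0.58, 0, 0, 0, 0], [-0.3, 0.35, 0, 0, 0, 0], [0, 0, 0, 0, 0, 0]]}}

```text
time_s: 11.12
tcp_pos: [523.0, -6.2, 179.2]
eef_rot: [-0.004, 0.878, 0.479, -0.017]
ft_force: [0.0, -0.2, -4.3]
gripper_width: 58.0
```

```bash
python3 -c "
from h import *
go(544.8,-5,190,-33)
"
```

```text
t 11.12 tcp [523.   -6.2 179.2] w 58.0 F [ 0.  -0.2 -4.3]
shift now-axes [ 0.5   0.7  -0.46] target-axes [ 0.51  0.7  -0.43] turn [-0.023  0.026  0.004] q [-0.08  0.3   1.66 -0.01  1.21  0.49]
```

Request:
{"fn": "drive_tool", "kwargs": {"targets": [[0.25, 0.35, 0, -0.023, 0.026, 0.004], [0.25, 0.35, 0.3, 0, 0, 0], [0, 0, 0.3, 0, 0, 0], [0, 0, 0.3, 0, 0, 0], [0, 0, 0, 0, 0, 0]]}}

```text
time_s: 11.53
tcp_pos: [541.6, -4.6, 150.9]
eef_rot: [-0.003, 0.879, 0.476, -0.003]
ft_force: [0.0, -0.6, -4.2]
gripper_width: 58.2
```

```bash
python3 -c "
from h import *
go(544.8,-5,150,-33)
grab('scene','s6',(180,120,130,120),5)
s=robot.get_state()['tcp_pos']; c=lambda p:np.round((proj('scene',p)-[180,120])*5)
print('pan',c((544.8,-5,100)),'foot nominal',c((s[0],s[1],s[2]-33)))
"
```

```text
t 11.53 tcp [541.6  -4.6 150.9] w 58.2 F [ 0.  -0.6 -4.2]
shift now-axes [0.06 0.12 0.04] target-axes [0.06 0.12 0.04] turn [-0.008  0.003 -0.002] q [-0.09  0.34  1.68  0.    1.13  0.49]
pan [347. 396.] foot nominal [348. 365.]
```

View pics/s6.png

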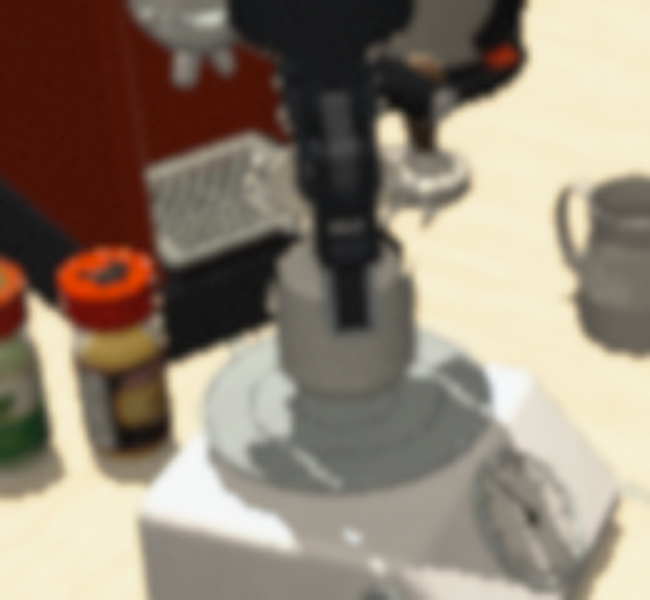

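The jar body spans x 278–413 (centre 346, nominal 348), so it sits over the pan centre and upright. Lowering gently.

Request:
{"fn": "drive_tool", "kwargs": {"targets": [[0.06, 0.12, 0, -0.008, 0.003, 0], [0, 0, 0.15, 0, 0, 0], [0, 0, 0.15, 0, 0, 0], [0, 0, 0.15, 0, 0, 0], [0, 0, 0.15, 0, 0, 0], [0, 0, 0.12, 0, 0, 0], [0, 0, 0.12, 0, 0, 0], [0, 0, 0, 0, 0, 0]]}}

```text
time_s: 12.25
tcp_pos: [544.8, -3.2, 128.8]
eef_rot: [0.0, 0.879, 0.478, 0.0]
ft_force: [-0.2, -0.1, -2.6]
gripper_width: 58.1
```

```bash
python3 -c "
from h import *
go(544.8,-5,124,-33)
"
```

```text
t 12.25 tcp [544.8  -3.2 128.8] w 58.1 F [-0.2 -0.1 -2.6]
shift now-axes [-0.06  0.04  0.19] target-axes [-0.06  0.04  0.19] turn [ 0.001 -0.001  0.001] q [-0.08  0.36  1.71  0.    1.07  0.49]
```

Request:
{"fn": "drive_tool", "kwargs": {"targets": [[0, 0, 0.1, 0, 0, 0], [0, 0, 0.1, 0, 0, 0], [0, 0, 0.06, 0, 0, 0], [0, 0, 0, 0, 0, 0], [0, 0, 0, 0, 0, 0]]}}

```text
time_s: 12.67
tcp_pos: [545.0, -3.2, 123.2]
eef_rot: [0.0, 0.879, 0.477, 0.001]
ft_force: [-1.0, 0.1, 0.2]
gripper_width: 58.5
```

Request:
{"fn": "drive_tool", "kwargs": {"targets": [[0, 0, 0, 0, 0, 0], [0, 0, 0, 0, 0, 0], [0, 0, 0, 0, 0, 0], [0, 0, 0, 0, 0, 0]], "gripper": 70}}

```text
time_s: 13.0
tcp_pos: [547.3, -3.6, 124.5]
eef_rot: [0.002, 0.879, 0.477, 0.003]
ft_force: [-0.7, -1.0, 0.4]
gripper_width: 69.8
```

Request:
{"fn": "drive_tool", "kwargs": {"targets": [[0, 0, 0, 0, 0, 0], [0, 0, 0, 0, 0, 0], [0, 0, -0.2, 0, 0, 0], [0, 0, -0.4, 0, 0, 0], [0, 0, -0.4, 0, 0, 0], [0, 0, -0.5, 0, 0, 0]], "gripper": 85}}

```text
time_s: 13.5
tcp_pos: [545.8, -3.5, 162.7]
eef_rot: [0.001, 0.879, 0.477, 0.001]
ft_force: [-0.1, 0.8, -0.1]
gripper_width: 85.2
```

```bash
python3 -c "
from h import *
go(544.8,-5,240,-33)
"
```

```text
t 13.5 tcp [545.8  -3.5 162.7] w 85.2 F [-0.1  0.8 -0.1]
shift now-axes [-0.07  0.   -3.09] target-axes [-0.07 -0.   -3.09] turn [ 0.002 -0.002  0.   ] q [-0.08  0.33  1.67  0.    1.15  0.49]
```

Request:
{"fn": "drive_tool", "kwargs": {"targets": [[-0.05, 0, -0.6, 0, 0, 0], [0, 0, -0.6, 0, 0, 0], [0, 0, -0.6, 0, 0, 0], [0, 0, -0.6, 0, 0, 0], [0, 0, -0.6, 0, 0, 0], [0, 0, -0.6, 0, 0, 0], [0, 0, -0.4, 0, 0, 0], [0, 0, 0, 0, 0, 0]]}}

```text
time_s: 14.17
tcp_pos: [546.6, -4.7, 280.5]
eef_rot: [0.005, 0.879, 0.477, 0.007]
ft_force: [0.2, -0.7, -0.1]
gripper_width: 85.0
```

```bash
python3 -c "
from h import *
st()
grab('scene','s7',(170,110,150,180),3.3)
c=lambda p:np.round((proj('scene',p)-[170,110])*3.3)
print('pan',c((544.8,-5,90)),'lid',c((544.8,-5,180)),'knob in/out',c((446.2,77,55)),c((446.2-.459*18,77+.889*18,55)))
"
```

```text
14.1667 [546.6  -4.7 280.5] w 85.00951490612772 F [ 0.2 -0.7 -0.1] 
 [[ 0.544  0.839  0.017]
 [ 0.839 -0.544 -0.001]
 [ 0.008  0.015 -1.   ]] [-0.086  0.224  1.499  0.     1.402  0.489]
pan [263. 306.] lid [253. 190.] knob in/out [263. 475.] [251. 494.]
```

View pics/s7.png

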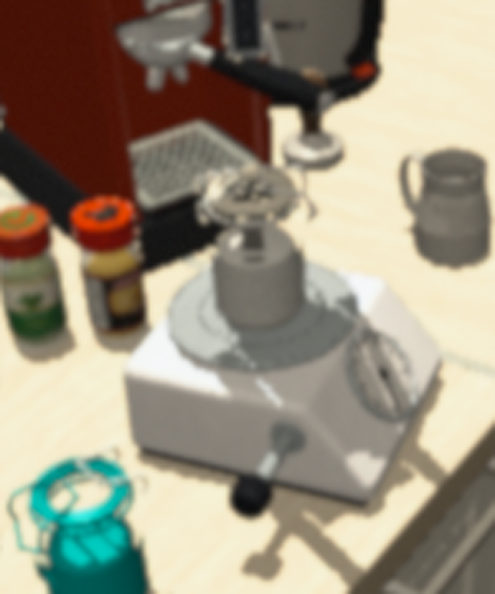

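The jar stands upright at (260,300), near the pan centre projected at (263,306). The knob is at (251,494), which matches its predicted "out" pixel. The gripper is clear.

```bash
python3 -c "
from rig import robot
print(robot.hand_in())"
```

```text
the job is handed in; nothing more can be done
None
```

The smaller jar is standing upright in the middle of the pan with the lock pulled out, and I handed the job in at about 14.2 s of the 51 s allowed.

- **Lock:** I pulled the knob until it hit its stop, about 18 mm. In the last picture it sits at (251,494), exactly where the "fully out" position should appear.
- **Set-down:** I lowered the jar slowly onto the free pan until the arm carried none of its weight (about 4 N, so roughly 0.4 kg). I then opened the fingers and rose clear to 280 mm.
- **Final position:** In the last picture the jar's foot is within about 5 mm of the pan's centre.
- **Pan sink:** I worked out about 10 mm from where the fingers let go, since the joint can't be read directly. That is inside the 4–14.5 mm range.
- **Other objects:** The turquoise jar and the milk jug look unmoved in the last picture, though it doesn't show everything. I did not re-check the larger jar, jam jar, cup or spoon, and saw no sign of contact with any of them.
- **Failed check:** A dark-pixel count on a top view, meant to confirm the knob's position, was spoiled by the gripper being in frame. I relied on the scene-camera pictures instead.

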